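Hold the galley food-waste bin open on its pedal and let the lid down softly

TASK

My hands are full with the used coffee filter, so press the pedal of the green-lidded food-waste bin right down with your fingertips and keep its lid fully open for a good three seconds while I tip the grounds in. Then let the pedal up slowly, so that the lid comes down gently and shuts without dropping or slamming, and take your hand off. Work only the pedal without touching the green lid itself, leave the black-lidded bin shut, and do not move the jug, the bottle or the mug.

Things in the scene. Friction and masses are not known exactly. Their poses are not given: they have to be found in the camera images.
- food_bin: Food-waste bin: round 3-litre pedal bin, steel on a black foot, GREEN lid, screwed to the counter, on the left or the right; the black-lidded bin is on the other side. Diameter 168 mm, upright wall, rim 235 mm and lid top 259 mm above the counter. Origin: centre of its underside. Its -x is the front, where the pedal sticks out roughly towards the robot; the lid hinge is at the back (+x).
- food_tread (a point): Centre of the top face of the green-lidded bin's pedal tread; moves with it. Tread: black ribbed plate 50 mm wide (bin's y), 36 deep (x), 10 thick. Pedal up: 142 mm in front of the bin's axis (58 mm clear of the wall), 46 mm above the counter. Pressed to its hard stop: 26 mm lower, sloping 0.23 rad down to its outer edge, under 3 mm of sideways travel.
- food_pedal: The tread plate on its beam. Pressing it straight down takes 5 to 11 N at first, easing to 2 to 4 N near the bottom (the lid's weight, a little friction, no spring), then it meets the stop. A wide gripper does well to lean its top 5 to 20 degrees away from the bin's wall. Origin on the pivot inside the foot, 30 mm in front of the bin's axis, 26 mm above the counter.
- food_hinge (a joint): Opening of the green lid, rad: 0 shut, 1.265 fully open. A rod links it to the pedal: 1 mm of tread travel turns it about 0.048 rad. No damper: let go, it falls and slams shut at once, its weight pushing the pedal up. Closing faster than 2.5 rad/s (tread rising at about 50 mm/s) counts as dropping it; one to three seconds for the way down is right.
- food_lid: The green domed lid, diameter 176 mm. Origin on the hinge line, 93 mm behind the bin's axis and 238 mm above the counter; it turns upward and back about it.
- rest_bin: The other bin, for residual waste: identical, but with a BLACK lid, screwed down too. Same origin and axes as the food bin's. To be left alone.
- rest_hinge (a joint): Opening angle of the black lid, rad, 0 shut; must stay shut.
- jug: Loose steel vacuum coffee jug with black handle and lid, diameter 120 mm, 174 mm tall, handle reaching 102 mm from its axis along its +x. Stands at the left or right edge of the work. Origin: centre of its underside. To be left alone.
- detergent: Loose yellow washing-up bottle, diameter 62 mm, 190 mm tall, on the side opposite the jug. Origin: centre of its underside. To be left alone.
- mug: Loose blue mug, diameter 72 mm, 85 mm tall, standing between the two bins. Origin: centre of its underside. To be left alone.

How it is judged:
By the outcome, as a careful person would: the job done as asked, in the order asked, and still so for the second after the job is handed in, with the robot touching nothing.
It also fails if it takes over 48 s, if anything falls off the work surface, if the arm or the gripper's body presses on something with over 40 N, if the wrist force passes 120 N, or if a joint passes its speed limit or range.

ROBOT

A 7-joint arm with a two-finger parallel gripper is mounted at the origin on the work surface. World frame = base frame: x ahead of the robot, y to its left, z up, the work surface at z = 0. Lengths are in m, angles in rad, forces in N, time in s.
With the tool pointing down it reaches from about 0.4 to 0.9 m from the base axis. Payload 5.6 kg.
Tool frame: the origin (TCP) lies midway between the tips of the shut fingers; the grasp point (between the pads) lies 19 mm behind it; z points along the fingers, y is the line along which they close (so a half turn about z gives the same grasp; the last joint's range is limited). The gripper opens to 92 mm and grips with 3 to 60 N. Pads are 20 mm wide; open, the fingers measure 128 mm over their backs; the gripper's body (75 mm by 189 mm) begins 69 mm behind the grasp point.
Start: joints at [-1.335, 0.468, -0.012, 1.603, 0.006, 1.071, -0.056], TCP at [0.179, 0.625, 0.215] pointing down, gripper open.
Joint ranges: [-2.53, 2.53], [-0.31, 2.02], [-1.57, 1.55], [0.28, 2.44], [-1.29, 4.43], [0.15, 1.84], [-2.92, 2.92]. Speed limits (rad/s): [2.57, 2.57, 3.14, 3.14, 3.14, 3.14, 3.14].

INTERFACE

Orientations are given as a 3x3 rotation matrix whose columns are the frame's x, y, z axes.
In Python, from station import env, effector, solver, viewer, workorder, search_frame, tip_of gives the robot as it stands. Calls block until the motion is done:
- env.reach(position, orientation): joint-space move of the TCP to a pose.
- env.movel(position, frame=None, rate=0.15): straight line of the TCP; frame=None keeps the orientation; rate is the mean speed in m/s.
- env.goto_joints(angles): joint-space move.
- effector.release() and effector.grasp(squeeze=None): open the fingers fully, or close them until they stop; squeeze is the grip in N (None keeps the last).
- env.pause(seconds).
- solver.inverse_kinematics(position, orientation): joint angles nearest the present ones, or None.
- env.sense(): the state.
- viewer.read_camera(name): name is "scene" or "top"; returns (picture, depth): 400x640x3 uint8, red, green, blue; 400x640 float32, m along the optical axis (not along the pixel's ray), 0 where there is no reading.
- viewer.camera_info(name): a dict with "intrinsics" (3x3 intrinsics, pixels), "eye" and "rotation" of the camera in the world. Camera axes: x right, y up, looking along -z (the intrinsics and any distortion apply to the point x, -y, -z); pixel columns grow to the right and rows downward; lengths in m; the calibration is good to about 2 mm. A picture is of the moment at which its call begins. camera_info takes no time and is no camera call.
A pose or a line that the arm cannot do raises env.PlanningError and nothing moves.
- workorder.finish_job(): hands the job in; it is judged then, once.
Trained networks look in the newest picture that a camera, given by its name, has taken for a name from the list of things; names that differ only in an ending like _2 or _b are one class to them, and where a whole thing is asked for, a point or a joint stands for the part that bears it (a point fixed in the world has none). Each returns a list of dicts, best first, with "score" (0 to 1); they miss things now and then, are a little off and sometimes report something else, mostly with a low value. They report only what shows in the picture. A call takes as long as a camera call.
- search_frame(camera, name): "at" ([x, y, z] in m, in world coordinates, good to about 4 mm: the middle of the surface that is visible of it).
- tip_of(camera, name): "at" ([x, y, z] in m, in world coordinates, good to about 4 mm: a listed point, or the origin of a listed thing).
The state is a dict: "t": time; "joint_positions": joint angles; "joint_velocities": joint speeds; "tau": joint torques, N m; "ee_pos": TCP position; "tcp_rot": TCP orientation; "wrist_force": force on the tool from outside, world axes, zero at the start; "moment": the same for the moment, N m; "gripper_width": finger opening in m; "grasp_force": force on a finger pad.
Only numpy, scipy, OpenCV 4.12 (cv2) and the standard library are available. Lean on these libraries where they do the work, as an engineer would, in place of code of your own. Each camera call takes 0.05 s, during which the arm holds its last target. There are 200 camera calls.

## Working session

There is one attempt and no reset: what is moved stays moved. The work goes in short steps, each a Python script; the robot and the scene stay as the last script left them, time stands still between calls to the robot, and variables do not carry over. Pictures are saved under pics/ and viewed, at most 10 in all, crops included, and the job is handed in when it is done.

```bash
mkdir -p pics; ls
python3 - <<'E'
from station import *
import cv2
for c in ("scene","top"):
    p,d=viewer.read_camera(c); cv2.imwrite(f"pics/{c}0.png",p[:,:,::-1])
    i=viewer.camera_info(c); print(c,i["eye"],i["rotation"])
    for n in ("food_tread","food_bin","food_lid","rest_bin","jug","detergent","mug"):
        print(n,[(round(r["score"],2),[round(float(v),3) for v in r["at"]]) for r in tip_of(c,n)][:2])
s=env.sense();print(s["t"],s["ee_pos"],s["tcp_rot"],s["wrist_force"])
E
```

```text
pics
scene [0.92892109 0.24787936 1.49864795] [[-0.54394575 -0.80189997  0.24714259]
 [ 0.83907515 -0.51673214  0.17011992]
 [-0.00871264  0.29990721  0.95392859]]
food_tread [(0.46, [0.457, 0.196, 0.043])]
food_bin []
food_lid [(0.88, [0.688, 0.161, 0.238]), (0.43, [0.455, 0.195, 0.046])]
rest_bin [(0.97, [0.621, -0.235, -0.002]), (0.48, [0.633, -0.002, 0.002])]
jug [(0.95, [0.36, -0.413, -0.001]), (0.34, [0.458, 0.193, 0.045])]
detergent [(0.94, [0.423, 0.439, -0.001])]
mug [(0.58, [0.633, -0.001, 0.001]), (0.18, [0.423, 0.439, -0.002])]
top [0.45030571 0.00930691 1.37811471] [[-0.00211016  0.99573813 -0.09220158]
 [-0.99996078 -0.00130802  0.0087594 ]
 [ 0.00860147  0.09221645  0.99570183]]
food_tread [(0.5, [0.459, 0.192, 0.049])]
food_bin []
food_lid [(0.64, [0.693, 0.157, 0.235])]
rest_bin [(0.94, [0.621, -0.243, -0.004])]
jug [(0.71, [0.365, -0.412, 0.001])]
detergent [(0.85, [0.417, 0.438, -0.001])]
mug [(0.71, [0.632, 0.004, -0.002])]
0.8 [0.17893699 0.62488497 0.21459942] [[-9.61363654e-01  2.75281528e-01  7.53405494e-05]
 [ 2.75281528e-01  9.61363657e-01 -4.83722291e-06]
 [-7.37612642e-05  1.60895313e-05 -9.99999997e-01]] [-0.28151966  0.03384083 -0.1284907 ]
```

View pics/scene0.png

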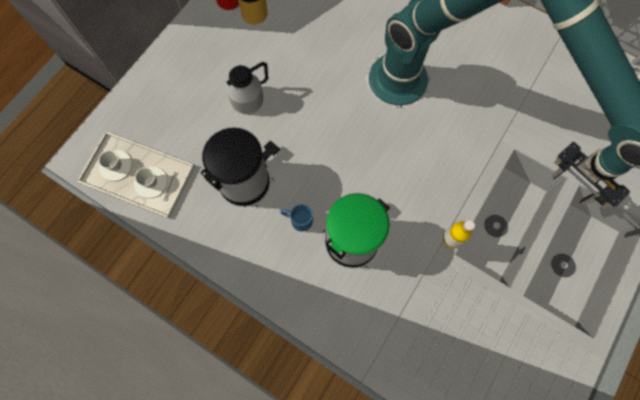

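View pics/top0.png

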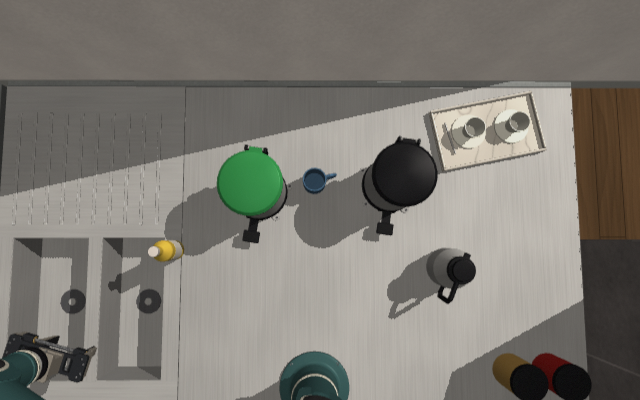

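Green bin is on the left (tread at about (251,237) in the top view). The network points for tread and hinge lie 0.235 m apart, which matches the given 142+93 mm. Approaching now.

```bash
cat > h.py <<'E'
from station import *
import numpy as np, cv2
T=np.array([.458,.194,.046]); H=np.array([.690,.159])
ex=np.append(H-T[:2],0); ex/=np.linalg.norm(ex); ez=np.array([0,0,1.]); ey=np.cross(ez,ex)
L=.2; z=np.sin(L)*ex-np.cos(L)*ez; R=np.column_stack([np.cross(ey,z),ey,z])
def st(m=""):
    s=env.sense(); print(m,round(s["t"],2),np.round(s["ee_pos"],4),np.round(s["wrist_force"],1)); return s
E
python3 - <<'E'
from h import *
p=env.sense()["ee_pos"]
effector.grasp(10)
env.movel([p[0],p[1],.33],rate=.25)
q=T+[0,0,.25]-.02*ex
print(solver.inverse_kinematics(q,R))
env.reach(q,R); st("above")
env.movel(T+[0,0,.03],rate=.15); st("near")
for c in ("scene","top"):
    pic,d=viewer.read_camera(c); 
    print(c,[(round(r["score"],2),np.round(r["at"],3)) for r in tip_of(c,"food_tread")][:2])
    i=viewer.camera_info(c); 
    for P in (T,env.sense()["ee_pos"]):
        v=i["rotation"].T@(P-i["eye"]); u=i["intrinsics"]@np.array([v[0],-v[1],-v[2]]); u=u[:2]/u[2]; print(u)
    a,b=u.astype(int); cr=pic[max(b-60,0):b+60,max(a-75,0):a+75]
    cv2.imwrite(f"pics/{c}1.png",cv2.resize(cr[:,:,::-1],None,fx=4,fy=4))
E
```

```text
[-0.88836419 -0.01555388  0.30397156  2.0397963   0.16724157  0.97372237
  0.75270876]
above 4.57 [0.4382 0.1981 0.2961] [-0.5 -0.2 -0.4]
near 6.19 [0.4584 0.1943 0.0767] [ 0.2 -0.7  0.2]
scene []
[381.48572424 204.36736429]
[382.79422106 201.78645252]
top [(0.7, array([0.463, 0.193, 0.048]))]
[250.52254282 236.62421709]
[249.02410905 236.48401761]
```

```bash
python3 -c "
import cv2,numpy as np
a=cv2.imread('pics/scene1.png');b=cv2.imread('pics/top1.png');cv2.imwrite('pics/both1.png',cv2.resize(np.hstack([a,b]),(800,320)))"
```

```text
(no output)
```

View pics/both1.png

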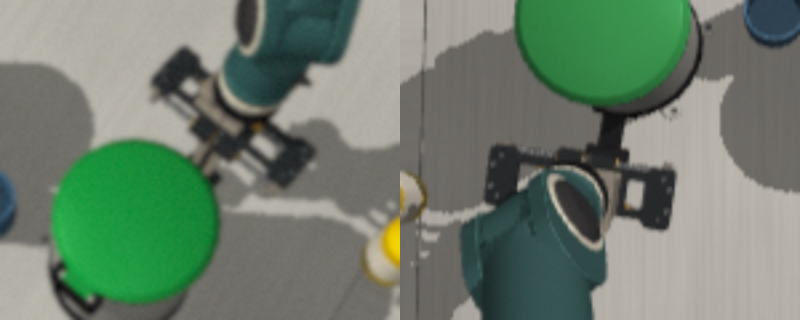

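The gripper (left view ~(225,120), right ~(600,180)) is in line with the pedal beam and clear of the lid. Pressing.

Run:
```python
from h import *
b=st("free")["wrist_force"][2]
zz=.052
env.movel([*T[:2],zz],rate=.06)
touch=None
while zz>.008:
    zz-=.002 if zz>.026 else .001
    env.movel([*T[:2],zz],rate=.02)
    s=st(); f=s["wrist_force"][2]-b
    if f>45: break
    if f>16 and zz<.03: break
viewer.read_camera("scene"); pic,d=viewer.read_camera("scene"); cv2.imwrite("pics/press.png",pic[:,:,::-1])
env.pause(.5); st("hold")
```

```text
free 6.39 [0.4583 0.1943 0.0765] [-0.1  0.  -0.4]
 7.19 [0.4581 0.194  0.0501] [-0.4 -0.3  0.2]
 7.44 [0.4583 0.1942 0.0482] [ 1.1 -0.2  1.6]
 7.69 [0.4583 0.1943 0.0464] [-1.7 -1.6  6.4]
 7.94 [0.458  0.1943 0.0443] [-1.7  0.6  5.7]
 8.19 [0.4577 0.1943 0.0422] [-2.6  0.1  6.6]
 8.44 [0.4575 0.1943 0.0401] [-2.7  1.2  6.3]
 8.69 [0.4575 0.1943 0.038 ] [-3.8  0.8  5.9]
 8.94 [0.4574 0.1942 0.036 ] [-3.1  1.3  6.1]
 9.19 [0.4574 0.1941 0.0339] [-3.4  1.1  5.1]
 9.44 [0.4575 0.1939 0.0319] [-4.5  1.2  4.6]
 9.69 [0.4578 0.1938 0.0299] [-3.7  0.9  4.3]
 9.94 [0.4581 0.1938 0.028 ] [-2.4 -0.3  3.3]
 10.19 [0.4583 0.1938 0.0261] [-1.8  0.9  3. ]
 10.44 [0.4583 0.1938 0.0251] [-0.7 -1.   2.2]
 10.69 [0.4583 0.1939 0.024 ] [-1.  -1.7  2.4]
 10.94 [0.4582 0.194  0.023 ] [ 0.5 -1.4  1.9]
 11.19 [0.4581 0.1941 0.022 ] [-0.6 -1.2  1.8]
 11.44 [0.4579 0.1942 0.0209] [-0.4  0.2  1.6]
 11.69 [0.458  0.1942 0.0202] [-2.1 -0.4  5.5]
 11.94 [0.458  0.1942 0.02  ] [-6.6 -2.4 17.8]
hold 12.54 [0.458  0.1942 0.02  ] [-7.1 -1.9 17.7]
```

View pics/press.png

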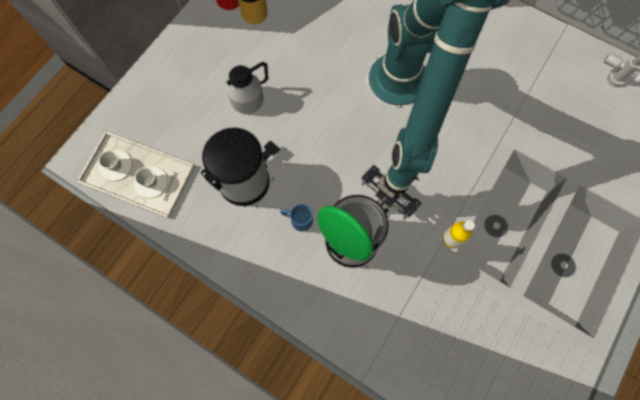

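The lid stands fully open (about (345,235)), with the pedal on its stop at 18 N. Next I hold it, then let it up slowly.

Run:
```python
from h import *
env.pause(3.5); st("held")
env.movel([*T[:2],.054],rate=.012); st("up")
env.movel(T+[0,0,.06]-.01*ex,rate=.05)
env.movel(T+[0,0,.26]-.06*ex,rate=.15); st("off")
env.pause(.5)
pic,d=viewer.read_camera("scene"); cv2.imwrite("pics/end.png",pic[:,:,::-1])
for n in ("food_tread","food_lid"): print(n,[(round(r["score"],2),np.round(r["at"],3)) for r in tip_of("scene",n)][:2])
```

```text
held 16.04 [0.458  0.1942 0.02  ] [-5.9 -1.6 17.6]
up 19.11 [0.458 0.194 0.054] [ 1.  -0.4 -0.3]
off 21.84 [0.3984 0.2026 0.3053] [ 0.8 -0.  -0.1]
food_tread [(0.5, array([0.454, 0.193, 0.045]))]
food_lid [(0.66, array([0.686, 0.165, 0.24 ]))]
```

View pics/end.png

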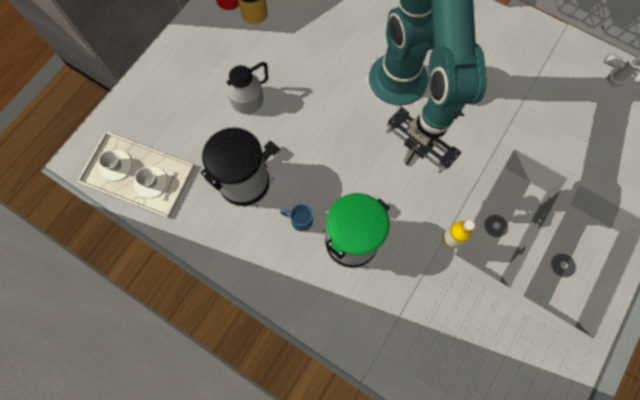

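The green lid is shut at (358,223), the pedal is up, everything else is where it was, and the hand is clear.

```bash
python3 -c "
from station import workorder
print(workorder.finish_job())"
```

```text
the job is handed in; nothing more can be done
None
```

I pressed the green bin's pedal to its stop, held the lid fully open for about 4 s, let it down over about 2–3 s until it shut, and took the hand clear; in the last picture the black bin, jug, bottle and mug look untouched, and the job is handed in.

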